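# Load the slide carrier into the scanning stage

### The job

Load the metal carrier that holds the two glass slides (its upright tab is there to grip it by) into the scanning stage: slide it, leading end first, into the stage's slot, under the lips of the two side guides, until it is fully home against the end stop, lying flat and straight, and let go. Leave the round-window carrier, the bottle, the slide box and the dishes where they are.

Things in the scene. Friction and masses are not known exactly. Their poses are not given: they have to be found in the camera images.
- carrier: Slide carrier to load: aluminium plate 150 long (x) x 84 wide (y) x 6 thick with two rectangular windows, each holding a glass slide lying crosswise. Loose, about 0.2 kg, starts flat on the bench. Origin: centre of the underside; +x points to the plain leading end (x = +75), which enters the slot first; z up. An upright grip tab stands at the other end.
- carrier_tab (a point): Grip point in the slide carrier's upright tab, at (-68, 0, +30) from its origin. The tab is 8 thick along carrier x (pinch it along x), 50 wide along y, and rises from the plate's top (6) to 43 above the underside. Axes as the carrier's.
- dish_carrier: Bystander: another aluminium carrier of the same outer size and tab, but with a single round window 66 across. Leave it alone. Origin and axes as for the slide carrier; the two may lie in either place.
- stage: Scanning stage, fixed: black base 240 (x) x 170 (y) x 40 high, origin at the centre of its underside, z up. On its top a slot between two aluminium guides runs along +x to an end stop (face at x = 95). Bare base top from x = -120 to -38 before the slot. A white lamp bridge spans the slot from x = 53 to 113, underside z = 70, top z = 115, black cap to z = 153.
- slot_mouth (a point): Start of the straight slot, centre of its floor, at (-10, 0, 40) in the stage's frame, same axes (+x into the slot). Slot 88 wide (carrier 84), 10 high (plate 6): lips on the guides cover its outer 6 on each side, lip undersides z = 50, tops z = 56 in the stage's frame. Over the 28 before this point guides flare outwards and lips upwards.
- slot_home (a point): Where the carrier's origin lies when fully home, on the slot's floor, at (20, 0, 40) in the stage's frame, same axes. The carrier's tab is then at x = -48 in the stage's frame, outside the guides.
- bottle: Bystander: amber bottle, 60 across, 110 high, upright. Origin at the centre of its underside.
- slide_box: Bystander: closed grey and white slide box, 92 (x) x 172 (y) x 36 high. Origin at the centre of its underside.
- dishes: Bystander: stack of three round dishes, 90 across, 48 high. Origin at the centre of its underside.
There are look-alikes about, which are no part of the job. Leave any red look-alike of the carrier alone.

How it is judged:
By the outcome, as a careful person would: the job done as asked, in the order asked, and still so for the second after the job is handed in, with the robot touching nothing.
It also fails if it takes over 42 s, if anything falls off the work surface, if the arm or the gripper's body presses on something with over 40 N, if the wrist force passes 120 N, or if a joint passes its speed limit or range.

### The arm

A 7-joint arm with a two-finger parallel gripper is mounted at the origin on the work surface. World frame = base frame: x ahead of the robot, y to its left, z up, the work surface at z = 0. Lengths are in m, angles in rad, forces in N, time in s.
With the tool pointing down it reaches from about 0.35 to 0.9 m from the base axis. Payload 7.2 kg.
Tool frame: the origin (TCP) lies midway between the tips of the shut fingers; the grasp point (between the pads) lies 19 mm behind it; z points along the fingers, x is the direction in which the jaws open and shut, and the axes are right-handed (so a half turn about z gives the same grasp; the last joint's range is limited). The gripper opens to 85 mm and grips with 20 to 120 N. Pads are 22 mm wide; open, the fingers measure 114 mm over their backs; the gripper's body (76 mm by 85 mm) begins 54 mm behind the grasp point. The pads swing forward as they close: fully open they stand 13 mm farther back than shut.
Start: joints at [-1.247, 0.411, -0.013, 1.596, 0.006, 1.134, -0.082], TCP at [0.239, 0.578, 0.231] pointing down, gripper open.
Joint ranges: [-2.95, 2.95], [-0.29, 1.99], [-1.47, 1.44], [0.14, 2.54], [-1.03, 4.17], [0.13, 1.85], [-2.86, 2.86]. Speed limits (rad/s): [2.39, 2.39, 3.01, 3.01, 3.14, 3.14, 3.14].

### API

Orientations are given as [roll, pitch, yaw] about the fixed x, y, z axes, in that order (R = Rz(yaw) Ry(pitch) Rx(roll)).
In Python, from workcell import manip, get_image, camera_info, boxes_of, regions_of, mark_of gives the robot as it stands.
- The arm moves only by the tool move_arm, never from a script. Its argument "increments" is a list that holds one entry, the list of rows, each a list of 7 numbers: the gripper command: -1 is shut, 1 is fully open, values between are in proportion, then the shift along the tool's x, y, z in m, then the turn, a rotation vector about the tool's x, y, z in units of 5 degrees (1.0 is 5 degrees). A call has 1 to 12 rows; each row is the pose to reach, as a shift and turn from the pose commanded when the call began, along the tool's axes at that moment; what a row does not reach only later rows make up. A row lasts 1/8 s, in which the tool goes at most 62.5 mm and 10.7 degrees, less where a joint would pass 70% of its speed; a pose out of reach is approached as far as the arm can. A call with a gripper value outside its range is refused whole. The fingers move at their own pace and stop on an object; the grip force is fixed at half the most. Time passes only in rows, so rows that repeat a pose let the fingers close. It gives the time, the measured TCP pose, the force and the opening at its end, in the units of the state.
- manip.read_state(): the state, without advancing time (a new reading comes with each control period).
- get_image(name): name is "side" or "top"; returns the picture (384x512x3 uint8, red, green, blue); there is no depth.
- camera_info(name): a dict with "camera_matrix" (3x3 intrinsics, pixels), "k1" (the pictures are not rectified: a ray, as slopes to the right and down, at radius r is drawn at 1 + k1 r^2 times it, then the intrinsics apply), "rvec" (rotation vector, rad) and "tvec" (3), from world to camera coordinates, as OpenCV has them. Camera axes: x right, y down, z forward; pixel columns grow to the right and rows downward; lengths in m; the calibration is good to about 2 mm. A picture is of the moment at which its call begins. camera_info takes no time and is no camera call.
- manip.sign_off(): hands the job in, once; it reports no verdict.
Trained networks look in the newest picture that a camera, given by its name, has taken for a name from the list of things; names that differ only in an ending like _2 or _b are one class to them, and where a whole thing is asked for, a point or a joint stands for the part that bears it (a point fixed in the world has none). Each returns a list of dicts, best first, with "confidence" (0 to 1); they miss things now and then, are a little off and sometimes report something else, mostly with a low value. They report only what shows in the picture. A call takes as long as a camera call. They do not tell look-alikes from the thing itself.
- boxes_of(camera, name): "rect" ([left, top, right, bottom] in pixels, round what is visible of it).
- regions_of(camera, name): "region" (384x512 bool, what is visible of it) and "rect" ([left, top, right, bottom] in pixels, round what is visible of it).
- mark_of(camera, name): "location" ([column, row] in pixels: a listed point, or the origin of a listed thing).
The state is a dict: "time_s": time; "q": joint angles; "dq": joint speeds; "effort": joint torques, N m; "tool_pos": TCP position; "ee_rot": TCP orientation; "ft_force": force on the tool from outside, world axes, zero at the start; "torque": the same for the moment, N m; "grip_width": finger opening in m.
Only numpy, scipy, OpenCV 4.12 (cv2) and the standard library are available. Lean on these libraries where they do the work, as an engineer would, in place of code of your own. Each camera call takes 0.05 s, during which the arm holds its last target.

## Working session

There is one attempt and no reset: what is moved stays moved. The work goes in short steps, Python scripts to look and compute and a tool call to move; the robot and the scene stay as the last step left them, time stands still between calls to the robot, and variables do not carry over. Pictures are saved under pics/ and viewed, and the job is handed in when it is done.

Besides the shell and the picture viewer there is one more tool, called after "Request:" by a JSON object that holds its "api" and its "payload", one argument or row to a line. move_arm: Moves the arm, as the interface text tells. Its arguments: {"type":"object","properties":{"increments":{"type":"array"}},"required":["increments"]}

```bash
mkdir -p pics; ls; python3 - <<'E'
from workcell import *
import cv2
for n in("side","top"):
    im=get_image(n); cv2.imwrite(f"pics/{n}0.png",im[:,:,::-1])
    print(camera_info(n))
    for t in ["carrier","carrier_tab","dish_carrier","stage","slot_mouth","slot_home"]:
        print(n,t,[(d["location"],round(d["confidence"],2)) for d in mark_of(n,t)])
    print([(d["rect"],d["confidence"]) for d in boxes_of(n,"carrier")])
s=manip.read_state();print(s)
E
```

```text
pics
{'camera_matrix': array([[394.46859629,   0.        , 256.50740819],
       [  0.        , 394.46859629, 186.46231742],
       [  0.        ,   0.        ,   1.        ]]), 'k1': -0.13710708560689386, 'rvec': array([ 2.25067747, -0.19224435,  0.06667714]), 'tvec': array([-0.5319659 ,  0.19468871,  0.7920714 ])}
side carrier [([219.4, 166.0], 0.92), ([227.7, 124.5], 0.72), ([297.0, 145.4], 0.66), ([276.9, 191.0], 0.6)]
side carrier_tab [([277.8, 130.9], 0.85), ([266.3, 170.1], 0.79), ([208.3, 119.0], 0.74), ([191.6, 162.6], 0.69)]
side dish_carrier [([201.4, 216.9], 0.98)]
side stage [([276.7, 329.2], 0.57)]
side slot_mouth [([278.9, 311.9], 0.89)]
side slot_home [([281.4, 329.1], 0.83)]
[([188.9, 145.4, 248.2, 183.8], 0.86), ([201.3, 107.3, 248.6, 134.8], 0.71), ([253.1, 160.9, 303.3, 217.8], 0.57), ([270.9, 122.0, 320.0, 164.2], 0.56)]
{'camera_matrix': array([[383.19704767,   0.        , 253.11318244],
       [  0.        , 383.19704767, 188.85555575],
       [  0.        ,   0.        ,   1.        ]]), 'k1': -0.0367655320907209, 'rvec': array([ 2.04757613, -2.14645699,  0.26
[... 640 characters left out ...]
131.4, 128.3, 199.0, 180.9], 0.65)]
{'time_s': 0.8, 'q': array([-1.24720691,  0.41108366, -0.01270214,  1.59620413,  0.00558901,
        1.13430348, -0.0822176 ]), 'dq': array([-0.00164559,  0.00031005, -0.00106008,  0.00138083, -0.00059011,
       -0.00020752,  0.00117776]), 'effort': array([-2.77133571e-03, -6.00330448e+01,  6.80177640e-01, -2.99739200e+01,
        1.40980800e-02,  1.64763180e-03, -3.01759735e-05]), 'tool_pos': array([0.23865795, 0.57763952, 0.23130597]), 'ee_rot': array([-3.14157902e+00, -3.59474318e-05,  1.17899597e+00]), 'ft_force': array([-0.47934896, -0.40001512, -0.06501782]), 'torque': array([-0.0067751 , -0.03423277, -0.03910153]), 'grip_width': 0.0852907851390846}
```

View pics/side0.png

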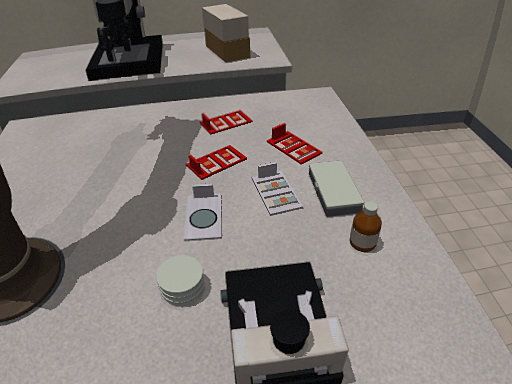

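View pics/top0.png

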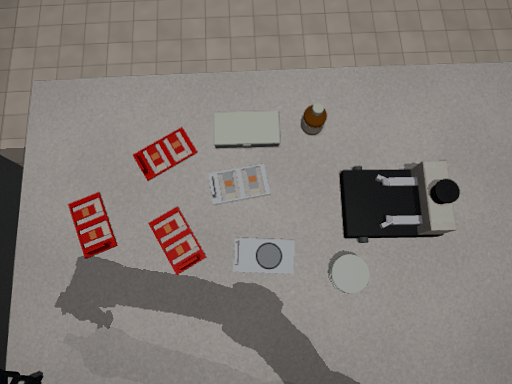

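```bash
python3 - <<'E'
import cv2
im=cv2.imread("pics/top0.png")
cv2.imwrite("pics/top0a.png",cv2.resize(im[100:290,60:290],None,fx=3,fy=3,interpolation=cv2.INTER_CUBIC)[:600])
cv2.imwrite("pics/top0b.png",cv2.resize(im[110:300,290:490],None,fx=3,fy=3,interpolation=cv2.INTER_CUBIC))
im=cv2.imread("pics/side0.png")
cv2.imwrite("pics/side0a.png",cv2.resize(im[95:245,165:335],None,fx=4,fy=4,interpolation=cv2.INTER_CUBIC))
E
```

```text
(no output)
```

View pics/top0a.png

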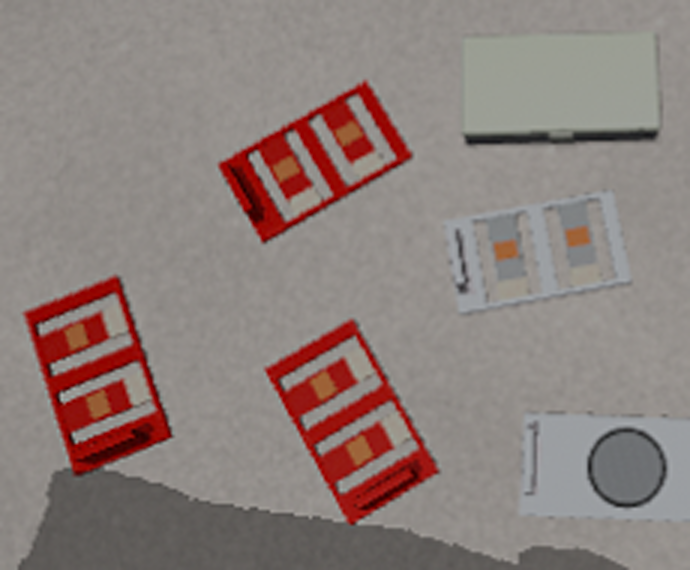

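View pics/top0b.png

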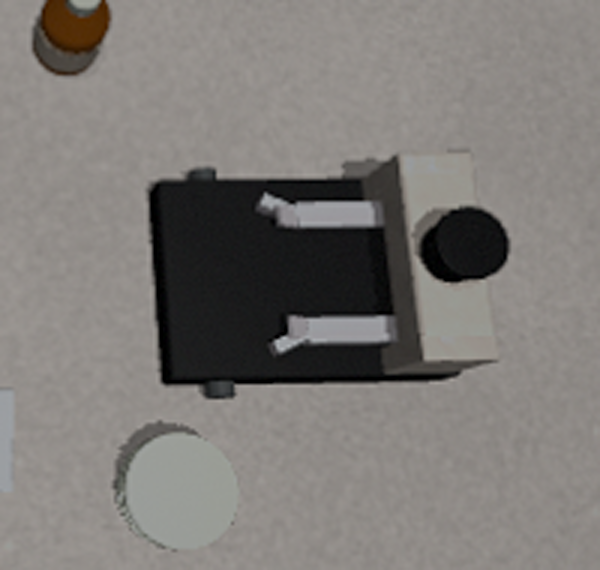

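View pics/side0a.png

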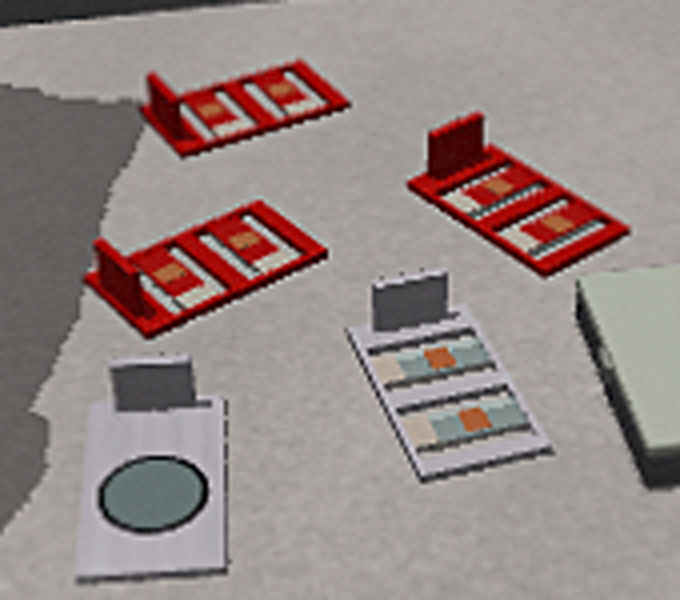

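```bash
cat > h.py <<'E'
from workcell import *
import cv2, numpy as np
from scipy.optimize import least_squares
C={n:camera_info(n) for n in("side","top")}
def proj(n,P):
    c=C[n];d=np.array([c["k1"],0,0,0,0.])
    return cv2.projectPoints(np.asarray(P,float).reshape(-1,1,3),c["rvec"],c["tvec"],c["camera_matrix"],d)[0].reshape(-1,2)
def back(n,px,z):
    c=C[n];d=np.array([c["k1"],0,0,0,0.])
    u=cv2.undistortPoints(np.array(px,float).reshape(-1,1,2),c["camera_matrix"],d).reshape(-1,2)
    R=cv2.Rodrigues(c["rvec"])[0];o=-R.T@c["tvec"]
    r=np.c_[u,np.ones(len(u))]@R
    return o+r*((z-o[2])/r[:,2])[:,None]
def world(p,L):
    L=np.asarray(L,float)*1e-3;c,s=np.cos(p[2]),np.sin(p[2])
    return np.c_[p[0]+c*L[:,0]-s*L[:,1],p[1]+s*L[:,0]+c*L[:,1],(p[3] if len(p)>3 else 0)+L[:,2]]
def fit(obs,p0,show=True):
    f=lambda p:np.concatenate([(proj(n,world(p,[o[0] for o in ob]))-np.array([o[1] for o in ob])).ravel() for n,ob in obs.items()])
    r=least_squares(f,p0,loss="soft_l1")
    if show:
        print("pose",r.x.round(4),"yaw deg",np.degrees(r.x[2]).round(2)); print(f(r.x).reshape(-1,2).round(1).tolist())
    return r.x
E
python3 - <<'E'
from h import *
for n in C:
    R=cv2.Rodrigues(C[n]["rvec"])[0];print(n,-R.T@C[n]["tvec"]); print(proj(n,[[0,0,0],[.3,0,0],[0,.3,0],[.5,0,0],[.5,.3,0]]).round(0).tolist())
print(back("top",[(208.7,173),(264.3,163.3),(270,194.3),(213.3,204.3)],.006).round(4))
print(back("side",[(251.5,177.25),(270.75,215),(303.25,208),(282,172)],.006).round(4))
print("stage",back("top",[(340.7,171),(344.3,237.7)],.04).round(4))
for n,px in(("top",(387.6,201.7)),("side",(278.9,311.9)),("top",(398.3,201.9)),("side",(281.4,329.1))): print(back(n,[px],.04))
for t in["bottle","slide_box","dishes","dish_carrier"]:
    for n in C:
        get_image(n);print(t,n,[(back(n,[d["location"]],0)[0].round(3),round(d["confidence"],2)) for d in mark_of(n,t)[:2]])
E
```

```text
side [ 0.45737821 -0.56998007  0.64358094]
[[10.0, 277.0], [146.0, 262.0], [42.0, 189.0], [239.0, 250.0], [225.0, 168.0]]
top [0.3652256  0.15558138 0.96494347]
[[327.0, 444.0], [317.0, 307.0], [195.0, 451.0], [310.0, 226.0], [192.0, 231.0]]
[[0.6489 0.2535 0.006 ]
 [0.6686 0.1075 0.006 ]
 [0.5847 0.0974 0.006 ]
 [0.5653 0.2435 0.006 ]]
[[0.5649 0.2385 0.006 ]
 [0.5875 0.0885 0.006 ]
 [0.6683 0.0981 0.006 ]
 [0.6483 0.246  0.006 ]]
stage [[ 0.6288 -0.0823  0.04  ]
 [ 0.4609 -0.074   0.04  ]]
[[ 0.54439858 -0.1911385   0.04      ]]
[[ 0.54824011 -0.19212608  0.04      ]]
[[ 0.54261359 -0.21790562  0.04      ]]
[[ 0.54558757 -0.22624829  0.04      ]]
bottle side [(array([ 0.773, -0.027,  0.   ]), 0.82)]
bottle top [(array([ 0.549, -0.243,  0.   ]), 0.69), (array([ 0.776, -0.023,  0.   ]), 0.62)]
slide_box side [(array([0.762, 0.146, 0.   ]), 0.55)]
slide_box top [(array([0.764, 0.151, 0.   ]), 0.75)]
dishes side [(array([ 0.375, -0.074,  0.   ]), 0.73), (array([ 0.625,  0.181, -0.   ]), 0.44)]
dishes top [(array([ 0.388, -0.076,  0.   ]), 0.94)]
dish_carrier side [(array([0.43 , 0.123, 0.   ]), 0.79), (array([ 0.378, -0.077,  0.   ]), 0.23)]
dish_carrier top [(array([0.428, 0.12 , 0.   ]), 0.82)]
```

```bash
python3 - <<'E'
import cv2
im=cv2.imread("pics/top0.png")
cv2.imwrite("pics/top0c.png",cv2.resize(im[155:245,330:460],None,fx=6,fy=6,interpolation=cv2.INTER_CUBIC))
cv2.imwrite("pics/top0d.png",cv2.resize(im[155:212,200:280],None,fx=10,fy=10,interpolation=cv2.INTER_CUBIC))
im=cv2.imread("pics/side0.png")
cv2.imwrite("pics/side0c.png",cv2.resize(im[254:384,210:360],None,fx=4.5,fy=4.5,interpolation=cv2.INTER_CUBIC))
cv2.imwrite("pics/side0d.png",cv2.resize(im[158:220,245:310],None,fx=9,fy=9,interpolation=cv2.INTER_CUBIC))
E
```

```text
(no output)
```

View pics/top0c.png

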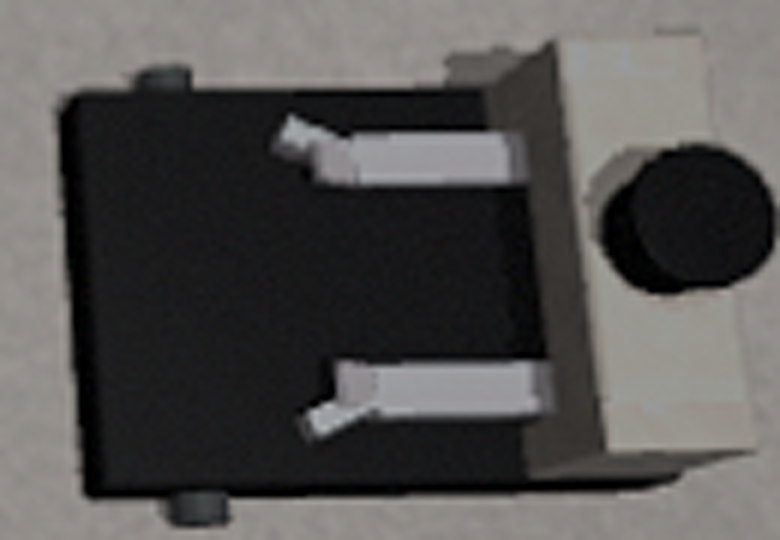

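View pics/top0d.png

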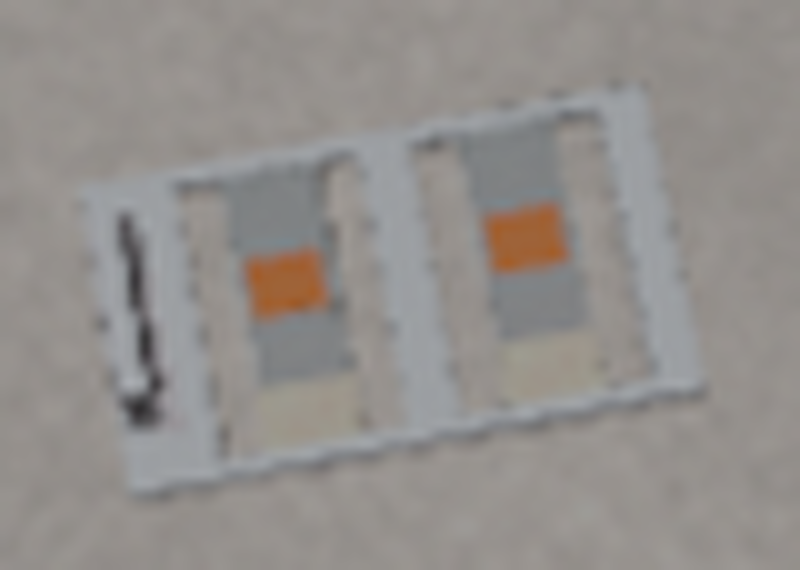

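View pics/side0c.png

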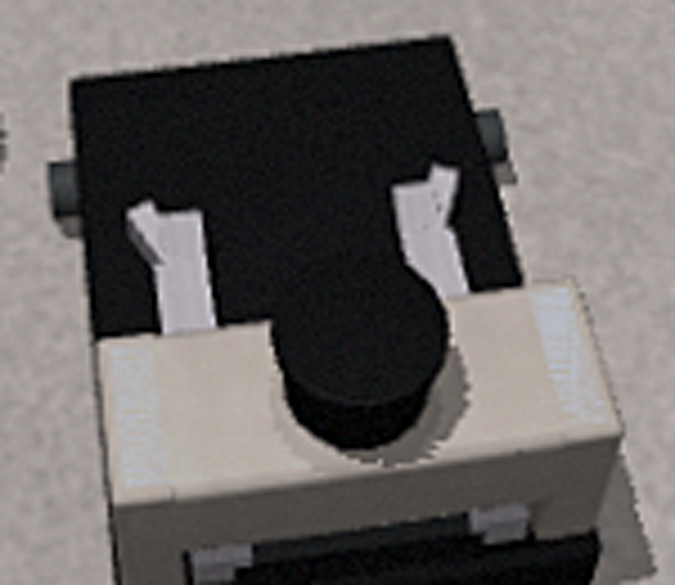

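View pics/side0d.png

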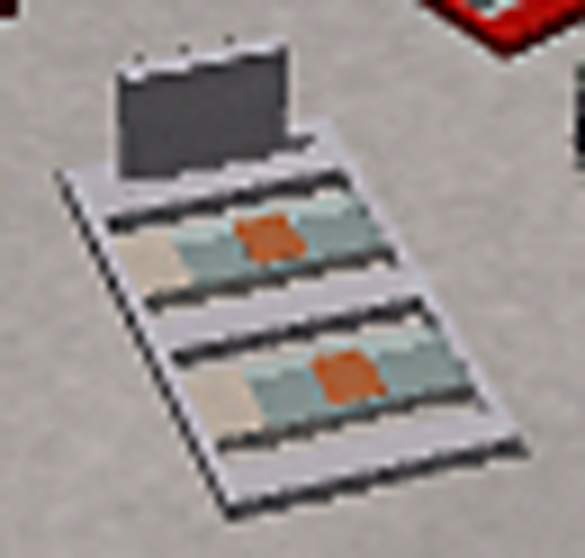

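```bash
cat > fit0.py <<'E'
from h import *
def up(s,ox,oy,l): return [(q,((u+.5)/s-.5+ox,(v+.5)/s-.5+oy)) for q,(u,v) in l]
car={"top":up(10,200,155,[((-75,42,6),(85,188)),((75,42,6),(645,88)),((75,-42,6),(705,385)),((-75,-42,6),(132,490))]),
"side":up(9,245,158,[((-75,-42,6),(62,172)),((75,-42,6),(225,500)),((75,42,6),(522,440)),((-75,42,6),(330,120)),((-64,-25,43),(120,82)),((-64,25,43),(287,47)),((-64,-25,6),(120,180))])}
w=85
st={"top":up(6,330,155,[((-120,85,40),(78,93)),((-120,-85,40),(98,487)),((-120,85,0),(62,95)),((-120,-85,0),(88,497)),((-10,38,56),(357,184)),((-10,-38,56),(375,362)),
 ((53,w,115),(560,40)),((53,-w,115),(607,450)),((113,w,115),(703,35)),((113,-w,115),(755,450))]),
"side":up(4.5,210,254,[((-120,-85,40),(72,80)),((-120,85,40),(450,37)),((53,-w,115),(98,342)),((53,w,115),(578,280)),((113,-w,115),(115,505)),((113,w,115),(620,435))])}
if __name__=="__main__":
    for o,p in((car,[.62,.17,-1.4]),(st,[.54,-.2,-1.57])):
        fit(o,p)
        for n in o: print(n); fit({n:o[n]},p)
E
python3 fit0.py
```

```text
pose [ 0.6169  0.175  -1.4289] yaw deg -81.87
[[0.0, 0.1], [0.5, -0.2], [0.9, 0.7], [0.6, 1.0], [-0.3, -0.5], [0.0, 0.1], [0.1, -0.9], [-0.1, -0.9], [0.5, -0.7], [0.3, -0.5], [0.7, -0.3]]
top
pose [ 0.618   0.1763 -1.4338] yaw deg -82.15
[[-0.4, -0.5], [0.1, -0.5], [0.3, 0.5], [-0.0, 0.4]]
side
pose [ 0.6161  0.173  -1.4292] yaw deg -81.89
[[-0.5, -0.0], [-0.2, 0.8], [-0.0, -0.3], [-0.2, -0.4], [0.3, -0.2], [0.1, -0.0], [0.5, 0.2]]
pose [ 0.5451 -0.2047 -1.6103] yaw deg -92.26
[[0.2, -1.5], [1.3, 0.1], [-0.7, 2.6], [-0.9, 0.4], [0.7, -0.5], [0.6, 0.3], [0.2, -2.3], [0.9, 1.5], [1.3, -1.5], [2.3, 1.1], [-0.6, -1.8], [1.6, -1.7], [-2.4, -1.3], [1.9, -1.4], [-2.9, 0.1], [3.6, -0.4]]
top
pose [ 0.5452 -0.2032 -1.6168] yaw deg -92.64
[[-0.2, -1.8], [0.4, -0.2], [-1.1, 2.3], [-1.7, 0.1], [0.2, -0.5], [-0.1, 0.3], [-0.2, -2.1], [-0.0, 1.6], [0.9, -1.2], [1.4, 1.5]]
side
pose [ 0.5447 -0.2062 -1.6032] yaw deg -91.86
[[-1.1, -0.9], [1.2, -1.2], [-2.2, -0.1], [2.1, -0.9], [-2.4, 1.5], [4.1, 0.2]]
```

```bash
cat > fit1.py <<'E'
from fit0 import *
def stfit(sel,cams=("top","side")):
    def f(p):
        r=[]
        for n in cams:
            for q,px in st[n]:
                if q[2]==0: continue
                q=list(q)
                if q[2]==115: q[1]=np.sign(q[1])*p[3]*1000
                if q[2]==40: q[1]=np.sign(q[1])*p[4]*1000
                r.append(proj(n,world(p[:3],[q]))[0]-px)
        return np.concatenate(r)
    r=least_squares(f,[.545,-.2,-1.6,.08,.085],loss="soft_l1");print(cams,r.x.round(4),np.degrees(r.x[2]).round(2));print(f(r.x).reshape(-1,2).round(1).tolist());return r.x
if __name__=="__main__":
    p=stfit(0);stfit(0,["top"]);stfit(0,["side"])
    for n in("top","side"):
        im=cv2.imread(f"pics/{n}0.png");S=6 if n=="top" else 4.5
        ox,oy,W,H=(330,155,130,90) if n=="top" else (210,254,150,130)
        big=cv2.resize(im[oy:oy+H,ox:ox+W],None,fx=S,fy=S,interpolation=cv2.INTER_CUBIC)
        for L in ([(-120,-85,40),(-120,85,40),(120,85,40)],[(-10,38,56),(90,38,56)],[(-10,-38,56),(90,-38,56)],[(-10,-44,40),(-10,44,40)],[(-38,-50,40),(-38,50,40)],[(53,-80,115),(53,80,115)],[(-120,-85,40),(120,-85,40)]):
            q=(proj(n,world(p[:3],L))-[ox,oy]+.5)*S-.5
            cv2.polylines(big,[q.round().astype(int)],False,(0,255,0),1)
        cv2.imwrite(f"pics/ov_{n}.png",big)
E
python3 fit1.py
```

```text
('top', 'side') [ 0.5444 -0.2045 -1.6076  0.081   0.0829] -92.11
[[0.1, -0.2], [1.3, -0.3], [0.6, -0.2], [0.6, 0.6], [0.2, -0.4], [0.7, -0.1], [1.4, 0.3], [2.1, -0.4], [0.0, -1.8], [0.0, -1.6], [-0.1, -1.5], [-1.1, -1.2], [-0.3, -0.2], [0.6, -0.1]]
['top'] [ 0.5443 -0.2024 -1.6103  0.0811  0.0829] -92.26
[[-0.6, -0.3], [0.3, -0.3], [-0.1, -0.1], [-0.3, 0.7], [-0.5, -0.3], [-0.2, 0.2], [0.6, 0.4], [1.1, -0.1]]
['side'] [ 0.5442 -0.2063 -1.606   0.0809  0.0827] -92.02
[[-0.0, -1.0], [-0.0, -1.0], [0.1, -0.4], [-0.9, -0.3], [-0.1, 1.1], [0.8, 0.9]]
```

View pics/ov_top.png

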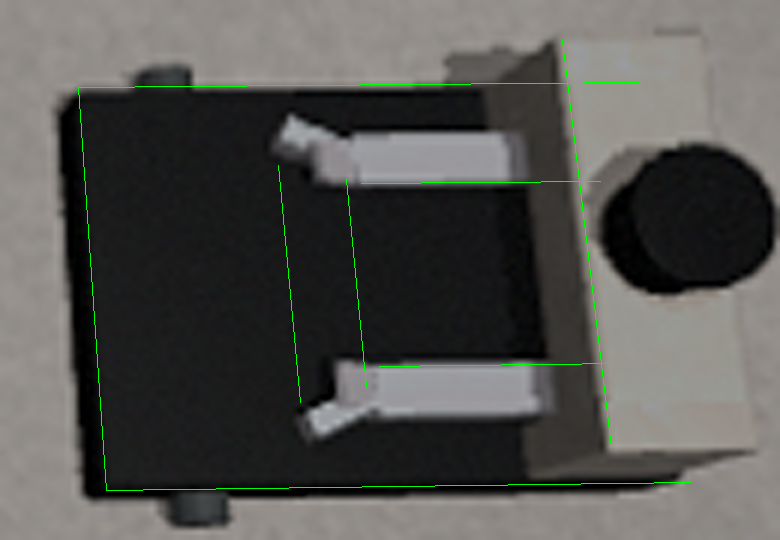

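View pics/ov_side.png

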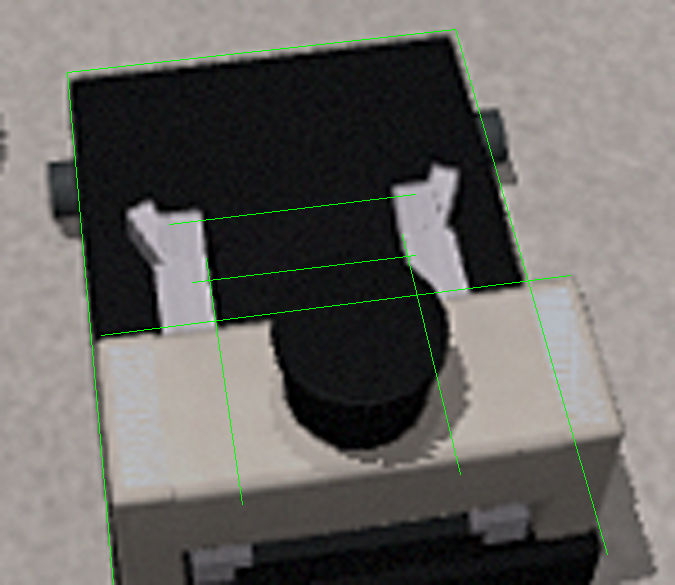

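```bash
cat >> h.py <<'E'
from scipy.spatial.transform import Rotation as Ro
def inc(pos,yawdeg,frm=None):
    s=manip.read_state();p=s["tool_pos"];R=Ro.from_euler("xyz",s["ee_rot"])
    T=Ro.from_euler("xyz",[np.pi,0,np.radians(yawdeg)])
    print("t",s["time_s"],"tool",p.round(4),"rpy",np.degrees(s["ee_rot"]).round(2),"F",s["ft_force"].round(1),"w",round(s["grip_width"],4))
    print("inc",R.inv().apply(np.array(pos)-p).round(4),(np.degrees((R.inv()*T).as_rotvec())/5).round(3))
E
python3 -c "
from h import *
inc([.6074,.2423,.13],98)"
```

```text
t 1.6 tool [0.2386 0.5777 0.2313] rpy [-180.     -0.     67.55] F [0.2 0.3 0.3] w 0.085
inc [-0.1692  0.4689  0.1013] [-0.000e+00 -1.000e-03 -6.089e+00]
```

Request:
{"api": "move_arm", "payload": {
  "increments": [
    [[1,-0.0169,0.0469,0.0101,0,0,-0.609],[1,-0.0338,0.0938,0.0203,0,0,-1.218],[1,-0.0508,0.1407,0.0304,0,0,-1.827],[1,-0.0677,0.1876,0.0405,0,0,-2.436],[1,-0.0846,0.2345,0.0507,0,0,-3.045],[1,-0.1015,0.2813,0.0608,0,0,-3.65],[1,-0.1184,0.3282,0.0709,0,0,-4.26],[1,-0.1354,0.3751,0.081,0,0,-4.87],[1,-0.1523,0.422,0.0912,0,0,-5.48],[1,-0.1692,0.4689,0.1013,0,0,-6.09],[1,-0.1692,0.4689,0.1013,0,0,-6.09],[1,-0.1692,0.4689,0.1013,0,0,-6.09]]
  ]
}}

```text
time_s: 3.1
tool_pos: [0.6071, 0.2426, 0.1298]
ee_rot: [-3.141, -0.001, 1.71]
ft_force: [-0.5, 0.5, 0.9]
grip_width: 0.0853
```

```bash
python3 -c "
from h import *
im=get_image('top');s=get_image('side')
a=cv2.resize(im[140:240,190:300],None,fx=4,fy=4)[:,:,::-1]; b=cv2.resize(s[80:220,200:320],None,fx=3,fy=3)[:,:,::-1]
o=np.zeros((420,800,3),'uint8');o[:400,:440]=a;o[:420,440:800]=b;cv2.imwrite('pics/a1.png',o)
inc([.6074,.2423,.014],98)"
```

```text
t 3.2 tool [0.6066 0.2439 0.1302] rpy [-1.7999e+02 -6.0000e-02  9.8110e+01] F [-0.3  0.6  1. ] w 0.0852
inc [-0.0018  0.0006  0.1162] [-0.001 -0.011  0.022]
```

View pics/a1.png

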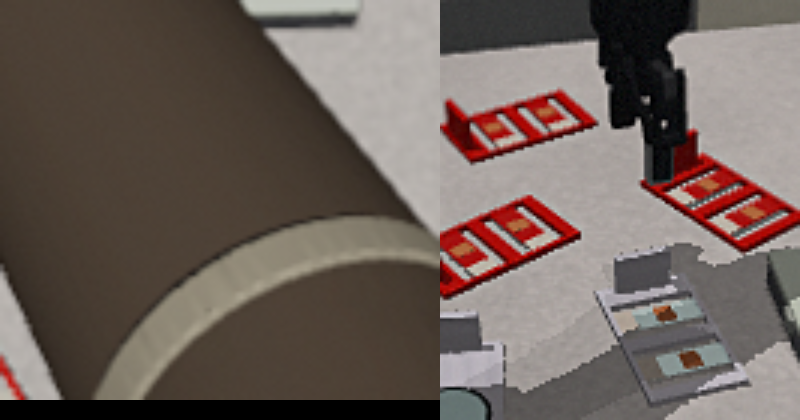

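Request:
{"api": "move_arm", "payload": {
  "increments": [
    [[1,0,0,0.03,0,0,0],[1,0,0,0.06,0,0,0],[1,0,0,0.085,0,0,0],[1,0,0,0.105,0,0,0],[1,0,0,0.116,0,0,0],[1,0,0,0.116,0,0,0]]
  ]
}}

```text
time_s: 3.95
tool_pos: [0.607, 0.2425, 0.0136]
ee_rot: [-3.141, 0.0, 1.711]
ft_force: [-0.3, 0.1, 0.9]
grip_width: 0.0854
```

```bash
python3 -c "
from h import *
s=get_image('side')
cv2.imwrite('pics/a2.png',cv2.resize(s[110:220,220:330],None,fx=5,fy=5)[:,:,::-1])
inc([.6074,.2423,.014],98)"
```

```text
t 4.0 tool [0.6076 0.2425 0.0143] rpy [ 1.7998e+02 -1.0000e-02  9.8010e+01] F [0.2 0.4 0.2] w 0.0852
inc [-0.0002 -0.0002  0.0003] [ 0.004 -0.002  0.003]
```

View pics/a2.png

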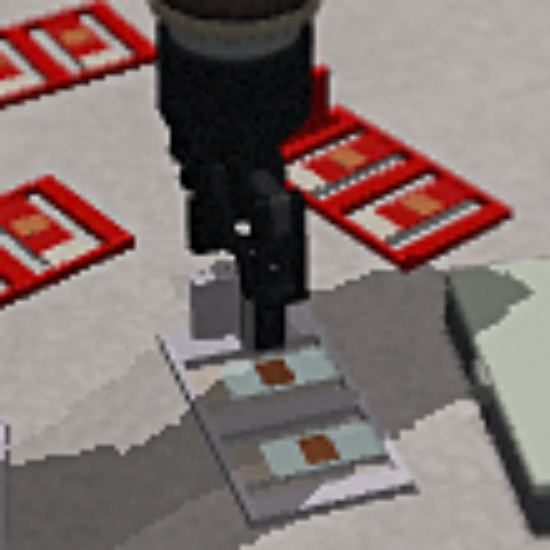

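Request:
{"api": "move_arm", "payload": {
  "increments": [
    [[-1,0,0,0,0,0,0],[-1,0,0,0,0,0,0],[-1,0,0,0,0,0,0],[-1,0,0,0,0,0,0],[-1,0,0,0,0,0,0],[-1,0,0,0,0,0,0],[-1,0,0,0,0,0,0],[-1,0,0,0,0,0,0]]
  ]
}}

```text
time_s: 5.0
tool_pos: [0.6076, 0.2424, 0.0143]
ee_rot: [3.141, -0.0, 1.711]
ft_force: [-1.0, 0.2, 5.7]
grip_width: 0.0071
```

```bash
python3 -c "
from h import *
s=get_image('side')
cv2.imwrite('pics/a3.png',cv2.resize(s[110:220,220:330],None,fx=5,fy=5,interpolation=cv2.INTER_CUBIC)[:,:,::-1])
inc([.6074,.2423,.014],98)"
```

```text
t 5.05 tool [0.6077 0.2425 0.0143] rpy [ 1.7997e+02 -2.0000e-02  9.8010e+01] F [-1.4  0.4  4.9] w 0.007
inc [-0.0001 -0.0003  0.0003] [ 0.006 -0.004  0.002]
```

View pics/a3.png

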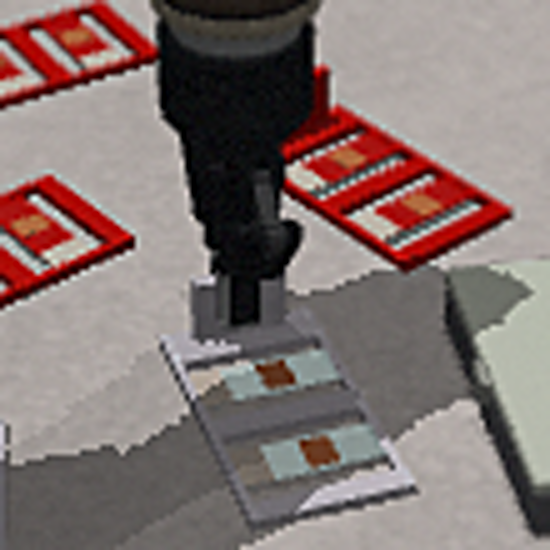

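Request:
{"api": "move_arm", "payload": {
  "increments": [
    [[-1,0,0,-0.01,0,0,0],[-1,0,0,-0.025,0,0,0],[-1,0,0,-0.05,0,0,0],[-1,0,0,-0.075,0,0,0],[-1,0,0,-0.09,0,0,0],[-1,0,0,-0.09,0,0,0]]
  ]
}}

```text
time_s: 5.8
tool_pos: [0.6081, 0.2425, 0.1055]
ee_rot: [3.139, -0.001, 1.71]
ft_force: [-0.3, -0.1, -1.4]
grip_width: 0.007
```

```bash
python3 -c "
from h import *
inc([.5516,-.0116,.105],87.85)"
```

```text
t 5.8 tool [0.6081 0.2425 0.1055] rpy [ 1.7986e+02 -4.0000e-02  9.8000e+01] F [-0.3 -0.1 -1.4] w 0.007
inc [-2.437e-01 -9.130e-02  1.000e-04] [ 0.026 -0.01   2.03 ]
```

Request:
{"api": "move_arm", "payload": {
  "increments": [
    [[-1,-0.012,-0.0046,0,0,0,0.1],[-1,-0.037,-0.0137,0,0,0,0.3],[-1,-0.066,-0.0247,0,0,0,0.55],[-1,-0.098,-0.0365,0,0,0,0.81],[-1,-0.134,-0.0502,0,0,0,1.12],[-1,-0.168,-0.063,0,0,0,1.4],[-1,-0.2,-0.075,0,0,0,1.67],[-1,-0.224,-0.084,0,0,0,1.87],[-1,-0.239,-0.0895,0,0,0,1.99],[-1,-0.2437,-0.0913,0,0,0,2.03],[-1,-0.2437,-0.0913,0,0,0,2.03],[-1,-0.2437,-0.0913,0,0,0,2.03]]
  ]
}}

```text
time_s: 7.3
tool_pos: [0.5512, -0.0105, 0.1039]
ee_rot: [3.141, -0.001, 1.535]
ft_force: [-0.8, 0.7, -1.3]
grip_width: 0.007
```

```bash
python3 -c "
from h import *
for n in C:
  s=get_image(n);cv2.imwrite(f'pics/b1{n}.png',s[:,:,::-1])
inc([.5516,-.0116,.0575],87.85)"
```

```text
t 7.4 tool [ 0.5511 -0.0108  0.1039] rpy [ 1.800e+02 -2.000e-02  8.794e+01] F [-0.3  0.7 -1.5] w 0.0071
inc [-0.0008  0.0005  0.0464] [ 0.    -0.004  0.019]
```

View pics/b1side.png

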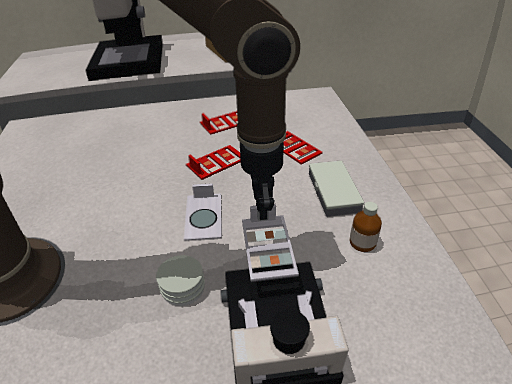

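View pics/b1top.png

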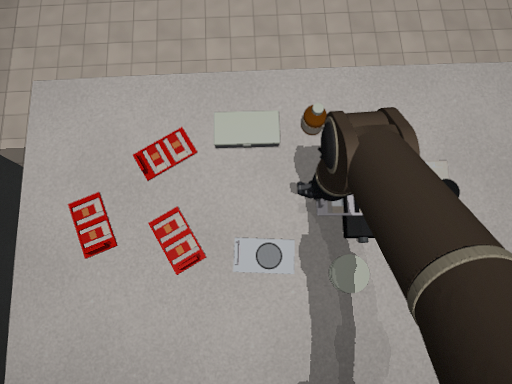

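```bash
cat > ov.py <<'E'
from h import *
import sys
def ov(src,out,cp,crop=(215,195,130,140),S=4.2,sp=(.5444,-.2045,-1.6083)):
    im=cv2.imread(src);x,y,W,H=crop
    big=cv2.resize(im[y:y+H,x:x+W],None,fx=S,fy=S,interpolation=cv2.INTER_CUBIC)
    def d(p,L,c):
        q=(proj("side",world(p,L))-[x,y]+.5)*S-.5
        cv2.polylines(big,[q.round().astype(int)],False,c,1)
    d(cp,[(-75,-42,6),(75,-42,6),(75,42,6),(-75,42,6),(-75,-42,6)],(0,255,0))
    d(cp,[(-64,-25,6),(-64,-25,43),(-64,25,43),(-64,25,6)],(0,255,0))
    d(sp,[(-120,-85,40),(-120,85,40)],(255,255,0))
    cv2.imwrite(out,big)
def carpose(s,zg=.0143):  # carrier pose from tool state
    yaw=s["ee_rot"][2]-np.pi;t=s["tool_pos"]
    return (t[0]+.068*np.cos(yaw),t[1]+.068*np.sin(yaw),yaw,t[2]-zg)
if __name__=="__main__":
    n=sys.argv[1];im=get_image("side");cv2.imwrite(f"pics/{n}.png",im[:,:,::-1])
    s=manip.read_state();cp=carpose(s);print(np.round(cp,4),"F",s["ft_force"].round(1),"M",s["torque"].round(2),"rpy",np.degrees(s["ee_rot"]).round(2),s["time_s"],s["grip_width"])
    ov(f"pics/{n}.png",f"pics/{n}o.png",cp)
E
python3 ov.py b2
```

```text
[ 0.5487 -0.0789 -1.6069  0.0897] F [ 0.5 -0.6 -2.7] M [ 0.11 -0.01 -0.01] rpy [ 1.800e+02 -2.000e-02  8.793e+01] 7.45 0.006899436276938858
```

View pics/b2o.png

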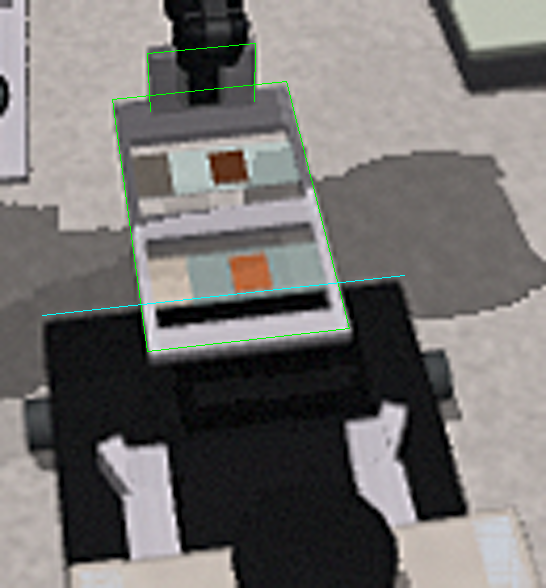

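Request:
{"api": "move_arm", "payload": {
  "increments": [
    [[-1,0,0,0.012,0,0,0],[-1,0,0,0.026,0,0,0],[-1,0,0,0.038,0,0,0],[-1,0,0,0.045,0,0,0],[-1,0,0,0.048,0,0,0],[-1,0,0,0.048,0,0,0]]
  ]
}}

```text
time_s: 8.2
tool_pos: [0.551, -0.0119, 0.0559]
ee_rot: [-3.141, -0.0, 1.533]
ft_force: [1.4, 0.6, -2.6]
grip_width: 0.007
```

```bash
python3 ov.py b3; python3 -c "
from h import *
inc([.5516,-.0116,.0555],87.85)"
```

```text
[ 0.5486 -0.0798 -1.6084  0.0419] F [ 0.3 -0.1 -2.3] M [0.11 0.02 0.01] rpy [179.98  -0.    87.85] 8.25 0.006645945520741197
t 8.25 tool [ 0.5512 -0.0118  0.0562] rpy [179.98  -0.    87.85] F [ 0.3 -0.1 -2.3] w 0.0066
inc [0.0003 0.0004 0.0007] [ 0.005 -0.001 -0.   ]
```

View pics/b3o.png

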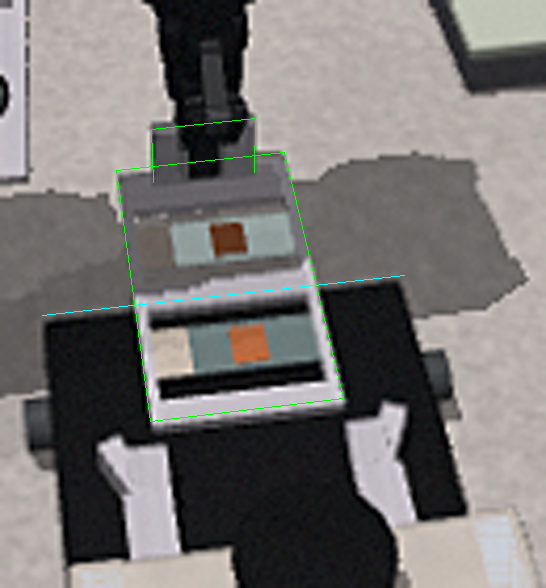

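Request:
{"api": "move_arm", "payload": {
  "increments": [
    [[-1,-0.005,0,0,0,0,0],[-1,-0.015,0,0,0,0,0],[-1,-0.025,0,0,0,0,0],[-1,-0.033,0,0,0,0,0],[-1,-0.039,0,0,0,0,0],[-1,-0.044,0,0,0,0,0],[-1,-0.048,0,0,0,0,0],[-1,-0.048,0,0,0,0,0]]
  ]
}}

```text
time_s: 9.25
tool_pos: [0.5491, -0.0601, 0.056]
ee_rot: [-3.142, 0.0, 1.533]
ft_force: [0.0, -0.2, -2.7]
grip_width: 0.0073
```

```bash
python3 ov.py b4
```

```text
[ 0.5466 -0.1277 -1.6083  0.0417] F [-0.4 -0.2 -1.6] M [ 0.19 -0.01 -0.01] rpy [ 1.800e+02 -1.000e-02  8.785e+01] 9.3 0.007151852229688994
```

View pics/b4o.png

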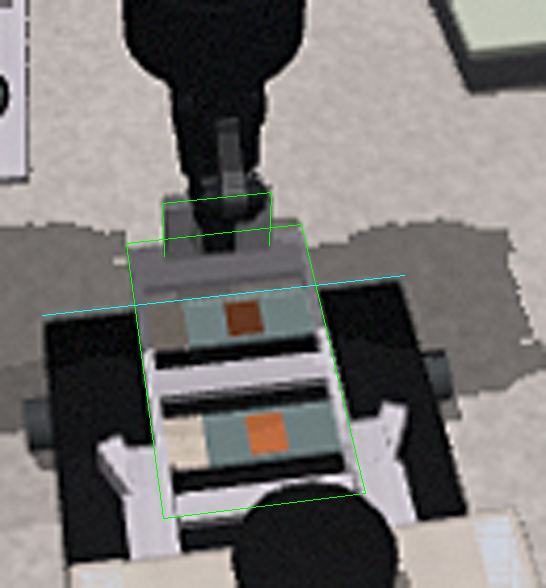

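Request:
{"api": "move_arm", "payload": {
  "increments": [
    [[-1,-0.004,0,0,0,0,0],[-1,-0.009,0,0,0,0,0],[-1,-0.014,0,0,0,0,0],[-1,-0.019,0,0,0,0,0],[-1,-0.024,0,0,0,0,0],[-1,-0.028,0,0,0,0,0],[-1,-0.03,0,0,0,0,0]]
  ]
}}

```text
time_s: 10.18
tool_pos: [0.548, -0.0901, 0.056]
ee_rot: [3.142, 0.0, 1.533]
ft_force: [-0.3, 0.7, -2.5]
grip_width: 0.007
```

```bash
python3 ov.py b5
```

```text
[ 0.5454 -0.1582 -1.6087  0.0417] F [ 0.1 -0.7 -1.9] M [0.09 0.01 0.03] rpy [1.800e+02 1.000e-02 8.783e+01] 10.225 0.007167094277111144
```

View pics/b5o.png

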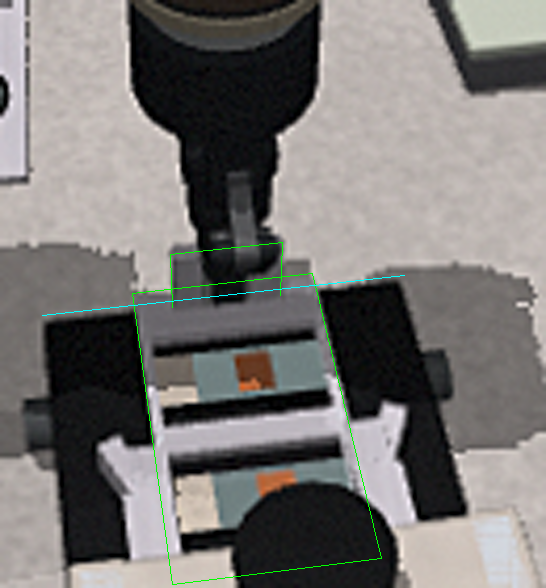

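Request:
{"api": "move_arm", "payload": {
  "increments": [
    [[-1,-0.005,0,0,0,0,0],[-1,-0.011,0,0,0,0,0],[-1,-0.017,0,0,0,0,0],[-1,-0.023,0,0,0,0,0],[-1,-0.029,0,0,0,0,0],[-1,-0.035,0,0,0,0,0],[-1,-0.041,0,0,0,0,0],[-1,-0.046,0,0,0,0,0],[-1,-0.05,0,0,0,0,0],[-1,-0.05,0,0,0,0,0]]
  ]
}}

```text
time_s: 11.48
tool_pos: [0.5461, -0.1401, 0.056]
ee_rot: [3.142, 0.0, 1.533]
ft_force: [0.0, 0.3, -2.5]
grip_width: 0.0069
```

```bash
python3 ov.py b6
```

```text
[ 0.5436 -0.2077 -1.6084  0.0417] F [ 0.1 -1.2 -1.6] M [ 0.12 -0.03 -0.02] rpy [ 1.800e+02 -1.000e-02  8.785e+01] 11.525 0.006926723022086554
```

View pics/b6o.png

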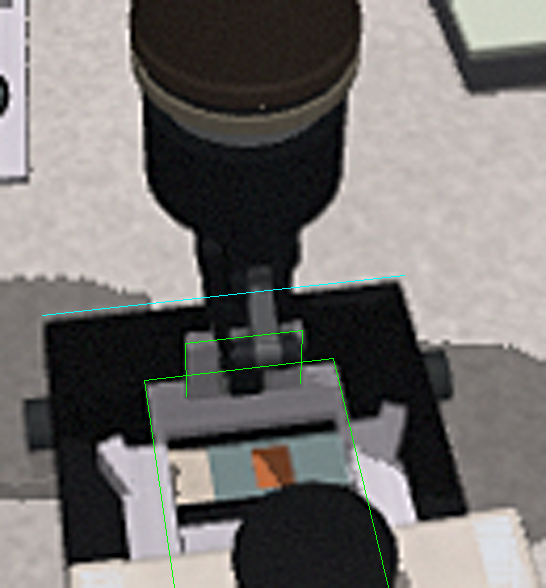

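Request:
{"api": "move_arm", "payload": {
  "increments": [
    [[-1,-0.004,0,0,0,0,0],[-1,-0.008,0,0.0005,0,0,0],[-1,-0.011,0,0.001,0,0,0],[-1,-0.013,0,0.001,0,0,0],[-1,-0.014,0,0.001,0,0,0]]
  ]
}}

```text
time_s: 12.15
tool_pos: [0.5456, -0.1539, 0.055]
ee_rot: [-3.142, -0.0, 1.533]
ft_force: [-0.5, -0.3, -2.2]
grip_width: 0.007
```

Request:
{"api": "move_arm", "payload": {
  "increments": [
    [[-1,-0.001,0,0,0,0,0],[-1,-0.002,0,0,0,0,0]]
  ]
}}

```text
time_s: 12.4
tool_pos: [0.5454, -0.1547, 0.0549]
ee_rot: [-3.141, -0.001, 1.534]
ft_force: [-0.7, 6.0, -0.4]
grip_width: 0.0071
```

Request:
{"api": "move_arm", "payload": {
  "increments": [
    [[-1,-0.0005,0,0,0,0,0],[-1,-0.001,0,0,0,0,0]]
  ]
}}

```text
time_s: 12.65
tool_pos: [0.5454, -0.1547, 0.0549]
ee_rot: [-3.141, -0.002, 1.535]
ft_force: [-0.9, 8.3, -0.0]
grip_width: 0.0071
```

Request:
{"api": "move_arm", "payload": {
  "increments": [
    [[-1,0.001,0,0.0005,0,0,0],[-1,0.002,0,0.001,0,0,0],[-1,0.002,0,0.001,0,0,0]]
  ]
}}

```text
time_s: 13.02
tool_pos: [0.5457, -0.1546, 0.0543]
ee_rot: [3.141, -0.0, 1.533]
ft_force: [-1.2, 4.3, 4.2]
grip_width: 0.0074
```

```bash
python3 ov.py b7
```

```text
[ 0.5431 -0.2225 -1.6082  0.04  ] F [-2.1  4.7  5.4] M [0.79 0.47 0.08] rpy [ 1.7999e+02 -1.0000e-02  8.7860e+01] 13.075 0.006932279707076618
```

View pics/b7o.png

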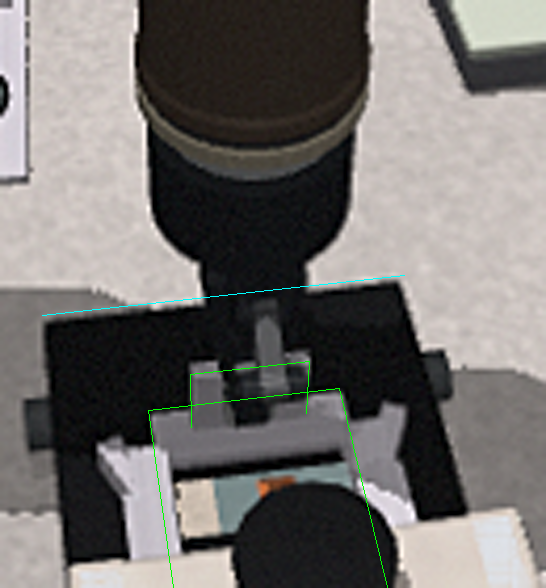

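Request:
{"api": "move_arm", "payload": {
  "increments": [
    [[-0.5,0,0,0,0,0,0],[-0.4,0,0,0,0,0,0],[-0.2,0,0,0,0,0,0],[0,0,0,0,0,0,0],[0,0,0,0,0,0,0],[0,0,0,0,0,0,0]]
  ]
}}

```text
time_s: 13.82
tool_pos: [0.5456, -0.1548, 0.054]
ee_rot: [3.142, 0.0, 1.533]
ft_force: [-0.4, 0.1, 0.6]
grip_width: 0.0429
```

```bash
python3 ov.py b8
```

```text
[ 0.5431 -0.2227 -1.6083  0.0397] F [-0.3  0.4 -0.3] M [-0.03 -0.04  0.02] rpy [180.     0.    87.85] 13.875 0.042740234818494635
```

View pics/b8o.png

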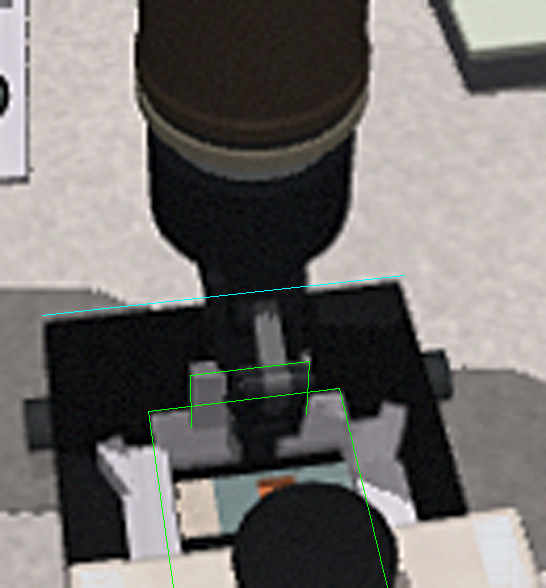

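Request:
{"api": "move_arm", "payload": {
  "increments": [
    [[0,-0.004,0,0,0,0,0],[0,-0.009,0,0,0,0,0],[0,-0.013,0,0,0,0,0],[0,-0.015,0,0,0,0,0],[0,-0.015,0,0,0,0,0]]
  ]
}}

```text
time_s: 14.5
tool_pos: [0.545, -0.17, 0.054]
ee_rot: [3.142, 0.0, 1.533]
ft_force: [-0.2, 0.6, 0.6]
grip_width: 0.0425
```

Request:
{"api": "move_arm", "payload": {
  "increments": [
    [[0,-0.001,0,0,0,0,0],[0,-0.002,0,0,0,0,0]]
  ]
}}

```text
time_s: 14.75
tool_pos: [0.545, -0.1716, 0.054]
ee_rot: [3.142, -0.0, 1.534]
ft_force: [-0.0, 0.7, 0.2]
grip_width: 0.0427
```

Request:
{"api": "move_arm", "payload": {
  "increments": [
    [[0,-0.0005,0,0,0,0,0],[0,-0.001,0,0,0,0,0]]
  ]
}}

```text
time_s: 15.0
tool_pos: [0.545, -0.1719, 0.054]
ee_rot: [-3.141, -0.001, 1.534]
ft_force: [-0.0, 2.6, 1.8]
grip_width: 0.0425
```

Request:
{"api": "move_arm", "payload": {
  "increments": [
    [[0,-0.0005,0,0,0,0,0],[0,-0.001,0,0,0,0,0]]
  ]
}}

```text
time_s: 15.25
tool_pos: [0.545, -0.172, 0.054]
ee_rot: [-3.141, -0.002, 1.535]
ft_force: [-0.8, 7.2, 3.1]
grip_width: 0.0425
```

Request:
{"api": "move_arm", "payload": {
  "increments": [
    [[0,-0.001,0,0,0,0,0],[0,-0.002,0,0,0,0,0],[0,-0.002,0,0,0,0,0]]
  ]
}}

```text
time_s: 15.62
tool_pos: [0.5449, -0.172, 0.0539]
ee_rot: [-3.141, -0.004, 1.536]
ft_force: [-1.4, 11.5, 3.5]
grip_width: 0.0427
```

```bash
python3 ov.py b9
```

```text
[ 0.5425 -0.24   -1.6056  0.0396] F [-1.2 10.5  3.1] M [2.29 0.13 0.02] rpy [-179.94   -0.22   88.01] 15.675 0.04284211934483931
```

Request:
{"api": "move_arm", "payload": {
  "increments": [
    [[0,0.006,0,0,0,0,0],[0,0.014,0,0,0,0,0],[0,0.021,0,0,0,0,0],[0,0.021,0,0,0,0,0],[0,0.021,0,-0.02,0,0,0],[0,0.021,0,-0.05,0,0,0],[0,0.021,0,-0.09,0,0,0],[0,0.021,0,-0.14,0,0,0],[0,0.021,0,-0.19,0,0,0],[0,0.021,0,-0.2,0,0,0]]
  ]
}}

```text
time_s: 16.92
tool_pos: [0.5471, -0.1557, 0.2579]
ee_rot: [3.135, 0.001, 1.533]
ft_force: [0.1, 0.3, -0.3]
grip_width: 0.0428
```

Request:
{"api": "move_arm", "payload": {
  "increments": [
    [[0,0.03,0,0,0,0,0],[0,0.08,0,0,0,0,0],[0,0.13,0,0,0,0,0],[0,0.18,0,0,0,0,0],[0,0.23,0,0,0,0,0],[0,0.28,0,0,0,0,0],[0,0.33,0,0,0,0,0],[0,0.36,0,0,0,0,0],[0,0.36,0,0,0,0,0]]
  ]
}}

```text
time_s: 18.05
tool_pos: [0.5581, 0.2078, 0.2526]
ee_rot: [-3.14, -0.0, 1.538]
ft_force: [-0.2, -1.2, -0.3]
grip_width: 0.0426
```

```bash
python3 -c "
from h import *
for n in C:
  s=get_image(n);cv2.imwrite(f'pics/c1{n}.png',s[:,:,::-1])
im=cv2.imread('pics/c1top.png');cv2.imwrite('pics/c1topz.png',cv2.resize(im[155:245,330:460],None,fx=6,fy=6,interpolation=cv2.INTER_CUBIC))
im=cv2.imread('pics/c1side.png');cv2.imwrite('pics/c1sidez.png',cv2.resize(im[254:384,210:360],None,fx=4.5,fy=4.5,interpolation=cv2.INTER_CUBIC))
s=manip.read_state();print(s['time_s'],s['tool_pos'],s['ft_force'])"
```

```text
18.15 [0.5588756  0.20409128 0.25300389] [-0.08675436 -0.2055302   0.34472282]
```

View pics/c1topz.png

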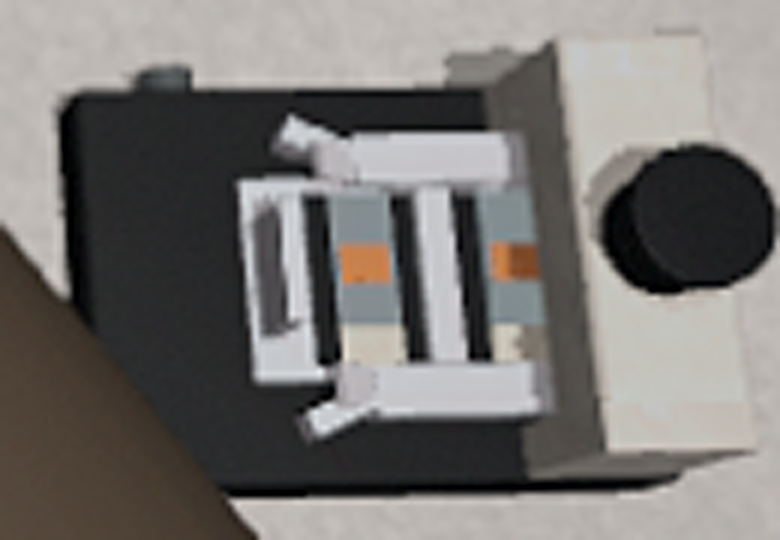

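View pics/c1sidez.png

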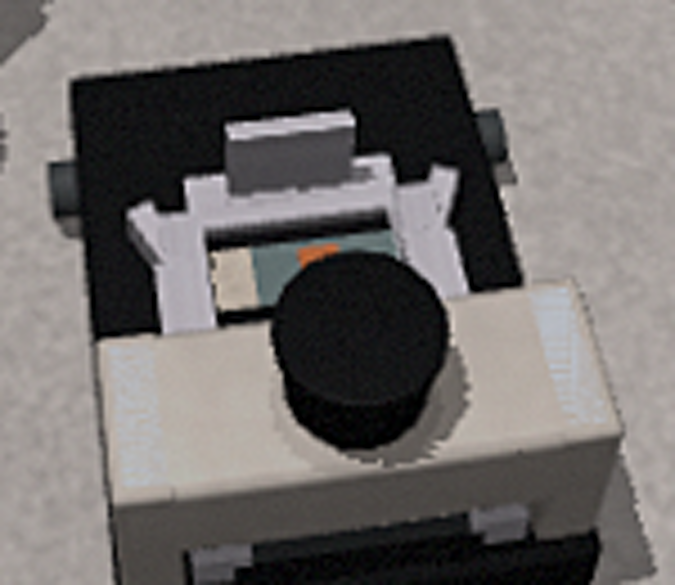

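View pics/c1top.png

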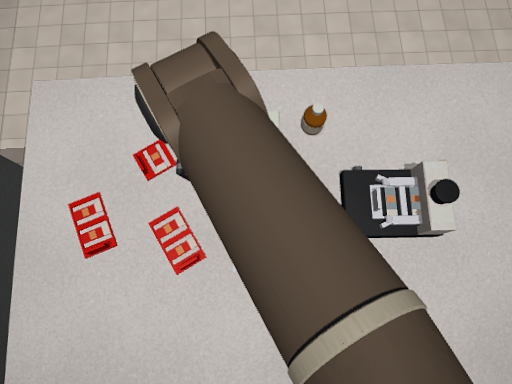

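```bash
python3 - <<'E'
from h import *
def px(u,v,s,ox,oy): return ((u+.5)/s-.5+ox,(v+.5)/s-.5+oy)
def loc(P,p):
    d=P[:,:2]-p[:2];c,s=np.cos(p[2]),np.sin(p[2]);return (np.c_[d[:,0]*c+d[:,1]*s,-d[:,0]*s+d[:,1]*c]*1e3).round(1)
for n,p,l in(("top",(.5443,-.2024,-1.6103),[px(240,182,6,330,155),px(255,383,6,330,155)]),("side",(.5442,-.2063,-1.606),[px(184,180,4.5,210,254),px(388,157,4.5,210,254)])):
    P=back(n,l,.046);d=P[0]-P[1];print(n,loc(P,p),"normal yaw off",np.degrees(np.arctan2(d[1],d[0])))
E
```

```text
top [[-54.8  41.4]
 [-55.4 -42.9]] normal yaw off -2.7011793398594284
side [[-55.6 -41.7]
 [-55.   41.6]] normal yaw off 177.54014688006475
```

```bash
python3 -c "
from workcell import *
print(manip.sign_off(), manip.read_state()['time_s'])"
```

```text
the job is handed in; nothing more can be done
the job is handed in; nothing more can be done
```

View pics/c1side.png

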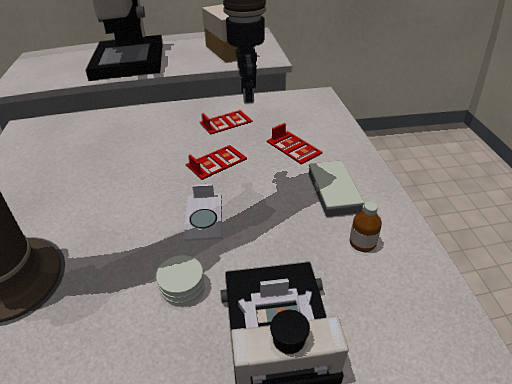

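The two-slide carrier is in the stage slot, home against the end stop, and released. I handed the job in at about 18 s, with the arm well clear.

- **Insertion:** I gripped the carrier by its tab and slid it under the lips of both guides. It went in with no noticeable side force until it met the stop. I then lowered it onto the slot floor and let go.
- **Push test:** After release I pushed the tab with an open finger to about 11 N, and the carrier did not move.
- **Position:** The carrier's tail edge measured x = -54.8 to -55.6 mm in the stage's frame in the two camera views; fully home is -55. Sideways it was centred to within about 1 mm, and it was straight to about 0.4°.
- **Flatness:** I did not measure flatness on its own. The height at release put the underside at the floor (about 40 mm), and the pictures show it lying flat under the lips.
- **Disagreement:** The stop was met about 1 mm earlier than my first estimate, which is within the difference between the two cameras.
- **Other items:** In the last side picture the round-window carrier, bottle, slide box, dishes and red look-alikes all appear where they were.

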